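Snap the end cover onto a door-latch module with the bench press pliers

ROBOT

A 6-joint arm with a two-finger parallel gripper is mounted at the origin on the work surface. World frame = base frame: x ahead of the robot, y to its left, z up, the work surface at z = 0. Lengths are in m, angles in rad, forces in N, time in s.
With the tool pointing down it reaches from about 0.3 to 0.775 m from the base axis. Payload 14.6 kg.
Tool frame: the origin (TCP) lies between the finger pads; the fingertips stand env.tip_reach ahead of it and the grasp point (between the pads) lies 8 mm behind it (env.tip_reach is the distance from the TCP to the fingertips, in m); y points along the fingers, x is the direction in which the jaws open and shut, and the axes are right-handed (so a half turn about y gives the same grasp; the last joint's range is limited). The gripper opens to 85 mm and grips with 20 to 120 N. Pads are 22 mm wide; open, the fingers measure 114 mm over their backs; the gripper's body (76 mm by 85 mm) begins 54 mm behind the grasp point. The pads swing forward as they close: fully open they stand 13 mm farther back than shut.
Start: joints at [-1.385, 0.3, 1.521, -0, 1.321, -0.067], TCP at [0.138, -0.533, 0.242] pointing down, gripper open.
Joint ranges: [-3.03, 3.03], [-0.79, 2.21], [0.23, 2.52], [-1.04, 4.18], [0, 3.07], [-2.55, 2.55]. Speed limits (rad/s): [2.22, 2.22, 2.57, 3.14, 3.14, 3.14].

INTERFACE

Orientations are given as a unit quaternion [x, y, z, w].
In Python, from cell import env gives the robot as it stands.
- The arm moves only by the tool send_rows, never from a script. Its argument "commands" is a list of rows, each an object with "travel": the shift along the tool's x, y, z in mm, a list of three; "dr": the turn, a rotation vector about the tool's x, y, z in degrees, a list of three; "fingers": the closure, from -1 (fully open) to 1 (shut). In form: [{"travel": [tx, ty, tz], "dr": [rx, ry, rz], "fingers": fingers}, ...]. A call has exactly 10 rows; each row is the pose to reach, as a shift and turn from the pose commanded when the call began, along the tool's axes at that moment; what a row does not reach only later rows make up. A row lasts 1/12 s, in which the tool goes at most 41.7 mm and 7.16 degrees, less where a joint would pass 70% of its speed; a pose out of reach is approached as far as the arm can. A call with a gripper value outside its range is refused whole. The fingers move at their own pace and stop on an object; "force" is the grip in N (left out, the last holds). Time passes only in rows, so rows that repeat a pose let the fingers close, or fill a call up. It gives the time, the measured TCP pose, the force and the opening at its end, in the units of the state.
- env.state(): the state, without advancing time (a new reading comes with each control period).
- env.camera(name): name is "scene" or "top" or "wrist"; returns the picture (480x640x3 uint8, red, green, blue); there is no depth.
- env.camera_params(name): a dict with "camera_matrix" (3x3 intrinsics, pixels), "extrinsics" (4x4, takes a point from camera to world coordinates); the wrist camera has in their place "hand_eye" (4x4, takes a point from camera to tool coordinates, whose origin is the TCP and whose axes are the tool frame's). Camera axes: x right, y up, looking along -z (the intrinsics and any distortion apply to the point x, -y, -z); pixel columns grow to the right and rows downward; lengths in m; the calibration is good to about 2 mm. A picture is of the moment at which its call begins: read the wrist's pose just before it. camera_params takes no time and is no camera call.
- env.finish_job(): hands the job in, once; it reports no verdict.
Trained networks look in the newest picture that a camera, given by its name, has taken for a name from the list of things; names that differ only in an ending like _2 or _b are one class to them, and where a whole thing is asked for, a point or a joint stands for the part that bears it (a point fixed in the world has none). Each returns a list of dicts, best first, with "p" (0 to 1); they miss things now and then, are a little off and sometimes report something else, mostly with a low value. They report only what shows in the picture. A call takes as long as a camera call. They do not tell look-alikes from the thing itself.
- env.regions_of(camera, thing): "region" (480x640 bool, what is visible of it) and "xy" ([column, row] in pixels, amid what is visible of it).
The state is a dict: "t": time; "joint_positions": joint angles; "qd": joint speeds; "effort": joint torques, N m; "tool_pos": TCP position; "tcp_rot": TCP orientation; "contact_force": force on the tool from outside, world axes, zero at the start; "moment": the same for the moment, N m; "gripper_width": finger opening in m.
Only numpy, scipy, OpenCV 4.12 (cv2) and the standard library are available. Lean on these libraries where they do the work, as an engineer would, in place of code of your own. Each camera call takes 0.05 s, during which the arm holds its last target.

TASK

Set the white latch module in the cradle between the jaws of the bench press pliers, lined up so that its orange end cover faces one jaw, and let go of it. Then squeeze the two blue handles together until you feel the cover snap home, and stop right there: do not crush the module with a hard squeeze after the snap. Let the handles spring open, leave the finished module in the cradle and do not disturb the other things on the bench.

Things in the scene. Friction and masses are not known exactly. Their poses are not given: they have to be found in the camera images.
- module: Latch module: white box, 30 mm along its x, 40 along y, 30 high, about 62 g. Origin: centre of the box's underside, z up. The orange cover (26 x 26 mm plate) is on its +y end, outer face 26 mm from the origin at the start (length y = -20 to +26), 22 mm when home. Grip the white sides across x (30 mm). Either end may face either jaw.
- cover (a joint): How far the orange cover is pushed on, m: 0 at the start (on its first catch), 0.004 home. The first 0.8 mm is loose, then the push along the module's y climbs to a peak of about 10 N near 2 mm, weakens and gives: past about 3 mm the cover jumps home by itself and stays; at 0.004 it is solid, and above about 25 N in the jaws it is crushed.
- press: Bench press pliers, bolted down: grey base plate, two hinged handles in a level plane 51 mm above the bench. Origin: on the bench under the middle of the jaws; x points from the jaws to the hinge pins (x = +80 mm, y = +-35 mm, top of their bridge z = 67 mm), -x along the handles to the blue grips, y to the left handle.
- jaws (a point): Middle between the jaws, 51 mm above the bench, press axes. Brass pads (20 mm in x, z = 40 to 62 mm) face each other across y, steel arms behind them (inner faces y = +-36 mm). Open, the right pad's face is at y = -26.5 mm; the left pad is on a setting screw left anywhere from y = +26.5 to +32.5 mm (not measured, does not move in use).
- nest (a point): Middle of the cradle floor between the jaws, 36 mm above the bench, press axes. Two low rails along y (4 mm high, 30 mm long) leave a channel 34 mm wide in x: the module sits in it with its x along the press's x (either way round) and can slide along y, so that the jaws centre it.
- grips (a point): Midway between the middles of the two blue grips, 110 mm from the jaws along the handles, 51 mm above the bench, press axes. Each grip is 84 mm long in x, 12 thick in y, 20 high (z = 41 to 61 mm). Open, they measure 68 mm over their outer sides, 44 mm between. Free space below them down to the bench.
- handle_left (a joint): Angle of the left handle, rad: 0 open (held on its stop by a spring, 1.6 to 2.2 N at the grip), grows as it closes, up to 0.115. Grip 190 mm and pad 80 mm from the pin, so a jaw force is felt 0.42 times as large at the grip. The handles swing independently.
- handle_right (a joint): Same for the right handle. Closed equally, the cover gives anywhere between 0.05 and 0.10 rad of each, depending on the setting screw; the force on each grip, which had climbed to about 6 N, then falls back to about 2 N. Some 0.01 rad further the jaws meet the solid module and the force climbs steeply, about 3 N per 0.5 mm less width over the grips.
- pulley: bystander: aluminium belt pulley lying flat, 72 mm across, 32 mm high; origin centre of underside
- spray_can: bystander: blue can, 56 mm across, 150 mm high; origin centre of underside
- parts_bin: bystander: open cardboard bin 120 x 90 mm, 75 mm high, with small parts; origin centre of underside
There are look-alikes about, which are no part of the job. Of the things shaped like the module, the white one is meant.

How it is judged:
By the outcome, as a careful person would: the job done as asked, in the order asked, and still so for the second after the job is handed in, with the robot touching nothing.
It also fails if it takes over 64 s, if anything falls off the work surface, if the arm or the gripper's body presses on something with over 40 N, if the wrist force passes 120 N, or if a joint passes its speed limit or range.

## Working session

There is one attempt and no reset: what is moved stays moved. The work goes in short steps, Python scripts to look and compute and a tool call to move; the robot and the scene stay as the last step left them, time stands still between calls to the robot, and variables do not carry over. Pictures are saved under pics/ and viewed, and the job is handed in when it is done.

Besides the shell and the picture viewer there is one more tool, called after ">>>" as name(argument=value, ...), one argument or row to a line, values as JSON. send_rows: Moves the arm, as the interface text tells. Its arguments: {"type":"object","properties":{"commands":{"type":"array","items":{"type":"object","properties":{"travel":{"type":"array","items":{"type":"number"}},"dr":{"type":"array","items":{"type":"number"}},"fingers":{"type":"number"}}}},"force":{"type":"number"}},"required":["commands"]}

```bash
ls; mkdir -p pics; python3 - <<'E'
from cell import env
import cv2,numpy as np
print(env.state()); print(env.tip_reach)
for n in ["scene","top","wrist"]:
    im=env.camera(n); cv2.imwrite(f"pics/{n}0.png",im[:,:,::-1])
    print(n,env.camera_params(n))
E
```

```text
pics
{'t': 0.0, 'joint_positions': array([-1.38458717e+00,  3.00451204e-01,  1.52160877e+00,  1.78868240e-05,
        1.32073459e+00, -6.65621302e-02]), 'qd': array([-0.00053366, -0.00025122,  0.00071066, -0.00142359,  0.00069049,
        0.00030859]), 'effort': array([-6.39248765e-05, -5.43497086e+01, -3.61793661e+01, -2.27058820e-05,
        4.00283025e-03, -3.18345116e-06]), 'tool_pos': array([ 0.13752532, -0.53228142,  0.24172052]), 'tcp_rot': array([-0.55874908,  0.43330226, -0.43267458,  0.5593222 ]), 'contact_force': array([-0.31332223, -0.52588628, -0.01454219]), 'moment': array([-0.06101342,  0.01074663, -0.00953421]), 'gripper_width': 0.0851437019139038}
0.011
scene {'camera_matrix': array([[483.41236971,   0.        , 314.64076123],
       [  0.        , 483.41236971, 240.68383012],
       [  0.        ,   0.        ,   1.        ]]), 'extrinsics': array([[-0.62815726, -0.40739204,  0.66291039,  1.22895922],
       [ 0.77805314, -0.3367564 ,  0.53030976,  0.62769404],
       [ 0.00719534,  0.84889743,  0.52850864,  0.60415316],
       [ 0.        ,  0.        ,  0.        
[... 287 characters left out ...]
52, -0.01823679,  0.01443303,  0.08815943],
       [ 0.01339591,  0.05576556,  0.99835402,  1.05983292],
       [ 0.        ,  0.        ,  0.        ,  1.        ]])}
wrist {'camera_matrix': array([[338.22902875,   0.        , 323.68666985],
       [  0.        , 338.22902875, 238.98449765],
       [  0.        ,   0.        ,   1.        ]]), 'hand_eye': array([[ 9.99999880e-01, -4.65551615e-04,  1.54559925e-04,
        -2.99161685e-04],
       [ 2.69589007e-04,  2.58352101e-01, -9.66050785e-01,
        -1.31340140e-01],
       [ 4.09815622e-04,  9.66050710e-01,  2.58352196e-01,
         6.49626710e-02],
       [ 0.00000000e+00,  0.00000000e+00,  0.00000000e+00,
         1.00000000e+00]])}
```

View pics/top0.png

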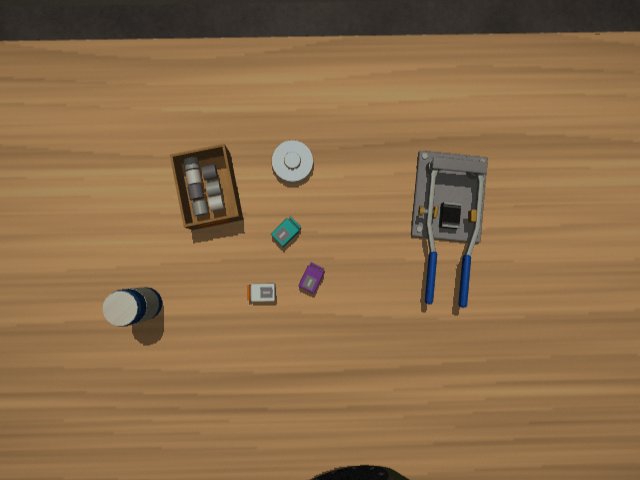

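View pics/scene0.png

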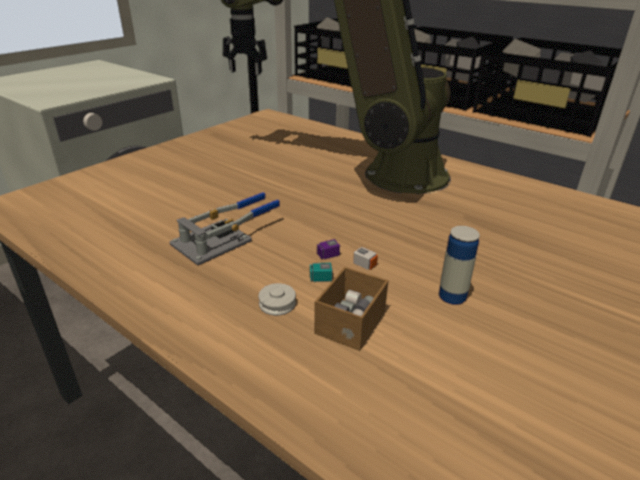

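View pics/wrist0.png

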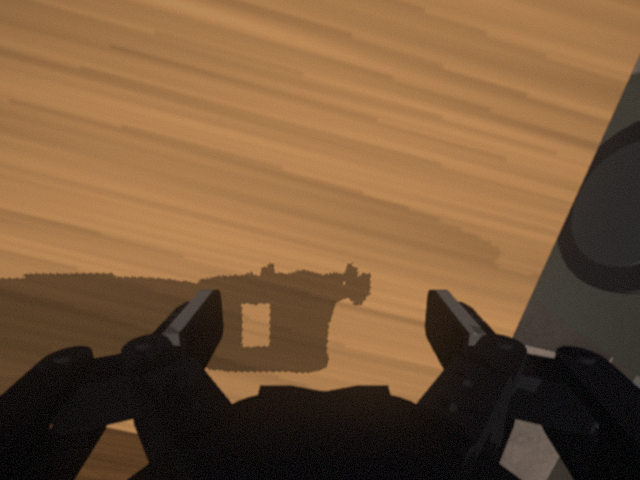

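```bash
cat > h.py <<'E'
from cell import env
import cv2,numpy as np
from scipy.spatial.transform import Rotation as R
def cam(n,st=None):
    p=env.camera_params(n)
    if n=="wrist":
        st=st or env.state()
        T=np.eye(4);T[:3,:3]=R.from_quat(st["tcp_rot"]).as_matrix();T[:3,3]=st["tool_pos"]
        return p["camera_matrix"],T@p["hand_eye"]
    return p["camera_matrix"],p["extrinsics"]
def toplane(n,px,z,st=None):
    K,E=cam(n,st); px=np.atleast_2d(np.asarray(px,float))
    d=np.c_[(px[:,0]-K[0,2])/K[0,0],-(px[:,1]-K[1,2])/K[1,1],-np.ones(len(px))]@E[:3,:3].T
    o=E[:3,3]; return o+d*((z-o[2])/d[:,2])[:,None]
def proj(n,P,st=None):
    K,E=cam(n,st); q=(np.atleast_2d(P)-E[:3,3])@E[:3,:3]
    return np.c_[K[0,0]*q[:,0]/-q[:,2]+K[0,2],K[1,1]*-q[:,1]/-q[:,2]+K[1,2]]
E
python3 - <<'E'
from h import *
for th in ["module","press","handle_left","handle_right","cover"]:
    r=env.regions_of("top",th)
    for d in r:
        m=d["region"].astype(np.uint8); c=cv2.findContours(m,0,2)[0]
        c=max(c,key=cv2.contourArea) if c else None
        print(th,round(d["p"],2),np.round(d["xy"]),m.sum(),cv2.minAreaRect(c) if c is not None else "")
im=cv2.imread("pics/top0.png")
a=cv2.resize(im[200:320,230:350],(600,600),interpolation=2);cv2.imwrite("pics/c1.png",a)
b=cv2.resize(im[140:320,370:520],(650,780),interpolation=2)
b=cv2.resize(im[145:315,380:520],(480,583),interpolation=2);cv2.imwrite("pics/c2.png",b)
E
```

```text
module 0.96 [287. 230.] 543 ((286.0, 231.0), (19.798988342285156, 28.284271240234375), 45.0)
module 0.93 [260. 291.] 503 ((261.0, 292.5), (17.0, 28.0), 90.0)
module 0.9 [311. 278.] 498 ((311.9000244140625, 277.70001220703125), (18.335756301879883, 27.280029296875), 26.56505012512207)
press 0.92 [449. 204.] 6919 ((445.4132995605469, 229.22561645507812), (70.54407501220703, 152.04495239257812), 5.079607963562012)
handle_left 0.76 [431. 233.] 950 ((428.0, 236.0), (18.0, 134.0), 0.0)
handle_right 0.65 [466. 239.] 1012 ((471.1769714355469, 240.58462524414062), (12.899612426757812, 134.57769775390625), 7.125016689300537)
cover 0.58 [248. 289.] 20 ((248.0, 292.5), (11.0, 2.0), 90.0)
```

View pics/c1.png

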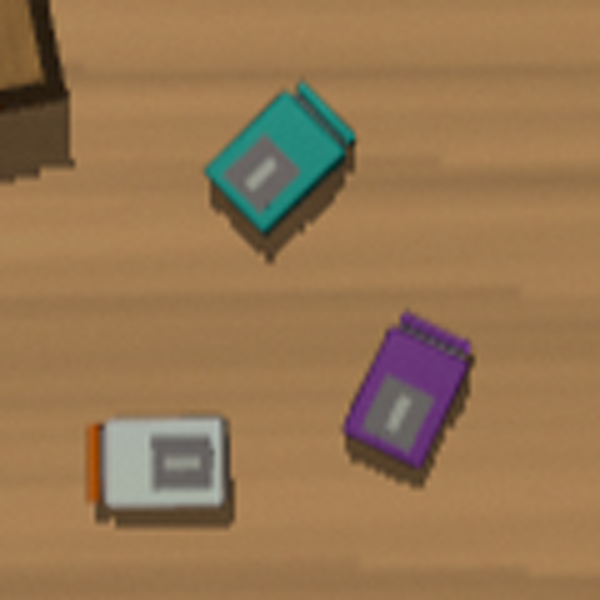

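View pics/c2.png

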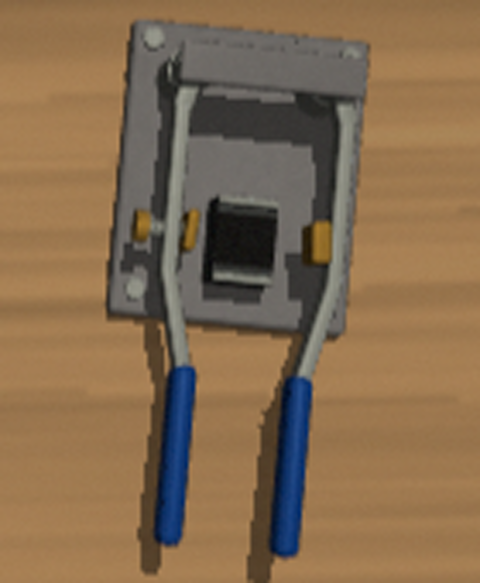

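```bash
python3 - <<'E'
from h import *
c=np.array([[103,420],[224,418],[225,507],[104,509]])/5+[230,200]
P=toplane("top",c,0.03);print(np.round(P,4),P.mean(0),np.linalg.norm(np.diff(P,axis=0),axis=1))
im=cv2.imread("pics/top0.png").astype(int)
bl=((im[:,:,0]-im[:,:,2]>60)).astype(np.uint8); bl[:,:400]=0
n,l,s,ce=cv2.connectedComponentsWithStats(bl)
for i in range(1,n):
  if s[i,4]>50:
    ys,xs=np.where(l==i);r=cv2.minAreaRect(np.c_[xs,ys].astype(np.float32));b=cv2.boxPoints(r)
    ww=toplane("top",np.c_[xs,ys],0.058); m=ww.mean(0); u,sv,vt=np.linalg.svd(ww-m); print(ce[i],s[i],m,np.degrees(np.arctan2(vt[0][1],vt[0][0])),np.ptp((ww-m)@vt[0]))
# base plate? bridge corners z .067 ; cradle
sc=480/140.
cr=np.array([[217,196],[279,203],[268,284],[206,277]])/sc+[380,145]
Q=toplane("top",cr,0.040);print(np.round(Q,4),Q.mean(0))
br=np.array([[180,42],[368,57],[362,98],[183,84]])/sc+[380,145]
Q=toplane("top",br,0.067);print(np.round(Q,4),Q.mean(0))
E
```

```text
[[0.4891 0.1837 0.03  ]
 [0.489  0.1431 0.03  ]
 [0.4593 0.1432 0.03  ]
 [0.4594 0.1837 0.03  ]] [0.47420537 0.16344518 0.03      ] [0.04055391 0.02974319 0.04048862]
[431.23364486 276.75700935] [426 252  11  51 321] [ 0.49582476 -0.11467844  0.058     ] 173.25991781357004 0.0827557688474065
[465.10397554 281.        ] [460 255  11  52 327] [ 0.48782077 -0.17014025  0.058     ] 172.9040193696857 0.08428258265308491
[[ 0.6202 -0.1423  0.04  ]
 [ 0.6162 -0.1727  0.04  ]
 [ 0.5765 -0.166   0.04  ]
 [ 0.5805 -0.1357  0.04  ]] [ 0.59836803 -0.15418953  0.04      ]
[[ 0.6916 -0.1207  0.067 ]
 [ 0.6829 -0.2109  0.067 ]
 [ 0.6632 -0.2073  0.067 ]
 [ 0.6714 -0.1216  0.067 ]] [ 0.67726137 -0.1651146   0.067     ]
```

```bash
python3 - <<'E'
from h import *
s=env.state();print(R.from_quat(s["tcp_rot"]).as_matrix().round(3),np.degrees(s["joint_positions"]))
M=R.from_quat(s["tcp_rot"]).as_matrix()
# target: hover over press, y=-Z ; tool x along press x: yaw -7.2
a=np.radians(-7.2)
for sgn in (1,-1):
    x=sgn*np.array([np.cos(a),np.sin(a),0]);y=np.array([0,0,-1.]);z=np.cross(x,y)
    T=np.c_[x,y,z]; print(sgn,np.degrees(R.from_matrix(M.T@T).as_rotvec()).round(1),z.round(2))
E
```

```text
[[ 0.25  -0.     0.968]
 [-0.968  0.     0.25 ]
 [-0.    -1.    -0.   ]] [-7.93312914e+01  1.71900466e+01  8.71520512e+01 -2.04118640e-03
  7.56694803e+01 -3.81539335e+00]
1 [ -0.  -68.3  -0. ] [0.13 0.99 0.  ]
-1 [  0.  111.7  -0. ] [-0.13 -0.99 -0.  ]
```

>>> send_rows(
  commands=[
    {"travel": [-25,7,54],"dr": [0,-6.8,0],"fingers": -1},
    {"travel": [-50,14,108],"dr": [0,-13.7,0],"fingers": -1},
    {"travel": [-75,22,162],"dr": [0,-20.5,0],"fingers": -1},
    {"travel": [-100,29,216],"dr": [0,-27.3,0],"fingers": -1},
    {"travel": [-126,36,270],"dr": [0,-34.1,0],"fingers": -1},
    {"travel": [-151,43,325],"dr": [0,-41,0],"fingers": -1},
    {"travel": [-176,50,379],"dr": [0,-47.8,0],"fingers": -1},
    {"travel": [-201,58,433],"dr": [0,-54.6,0],"fingers": -1},
    {"travel": [-226,65,487],"dr": [0,-61.5,0],"fingers": -1},
    {"travel": [-251,72,541],"dr": [0,-68.3,0],"fingers": -1},
  ],
)

```text
t: 1.23
tool_pos: [0.4586, -0.2684, 0.1923]
tcp_rot: [0.706, -0.042, 0.043, -0.706]
contact_force: [0.5, -1.0, 0.1]
gripper_width: 0.0855
```

```bash
cat >> h.py <<'E'
def go(pos,yaw):
    """tool-frame travel mm and dr deg from now to TCP pos, tool x at yaw deg, pointing down"""
    s=env.state();M=R.from_quat(s["tcp_rot"]).as_matrix();a=np.radians(yaw)
    x=np.array([np.cos(a),np.sin(a),0]);y=np.array([0,0,-1.]);T=np.c_[x,y,np.cross(x,y)]
    print("t",s["t"],"travel",(M.T@(np.array(pos)-s["tool_pos"])*1000).round(1),"dr",np.degrees(R.from_matrix(M.T@T).as_rotvec()).round(2))
E
python3 -c "
from h import *
go([.599,-.155,.17],-7.2)"
```

```text
t 1.2333 travel [125.8  22.3 129.4] dr [0.01 0.33 0.02]
```

>>> send_rows(
  commands=[
    {"travel": [25,4,26],"dr": [0,0,0],"fingers": -1},
    {"travel": [50,8,52],"dr": [0,0,0],"fingers": -1},
    {"travel": [75,13,78],"dr": [0,0.3,0],"fingers": -1},
    {"travel": [100,18,104],"dr": [0,0.3,0],"fingers": -1},
    {"travel": [126,22,129],"dr": [0,0.3,0],"fingers": -1},
    {"travel": [126,22,129],"dr": [0,0.3,0],"fingers": -1},
    {"travel": [126,22,129],"dr": [0,0.3,0],"fingers": -1},
    {"travel": [126,22,129],"dr": [0,0.3,0],"fingers": -1},
    {"travel": [126,22,129],"dr": [0,0.3,0],"fingers": -1},
    {"travel": [126,22,129],"dr": [0,0.3,0],"fingers": -1},
  ],
)

```text
t: 2.07
tool_pos: [0.5979, -0.1588, 0.1708]
tcp_rot: [0.706, -0.047, 0.047, -0.705]
contact_force: [0.3, 0.2, 0.8]
gripper_width: 0.0857
```

```bash
python3 -c "
from h import *
go([.599,-.155,.17],-7.2)
im=env.camera('wrist');cv2.imwrite('pics/w1.png',im[:,:,::-1])
s=env.state();print(s['tool_pos'],s['contact_force'])"
```

```text
t 2.0667 travel [0.6 0.8 3.9] dr [ 0.01 -0.39  0.03]
[ 0.59800428 -0.15871955  0.17077515] [ 0.6811052  -0.2163726  -0.32872651]
```

View pics/w1.png

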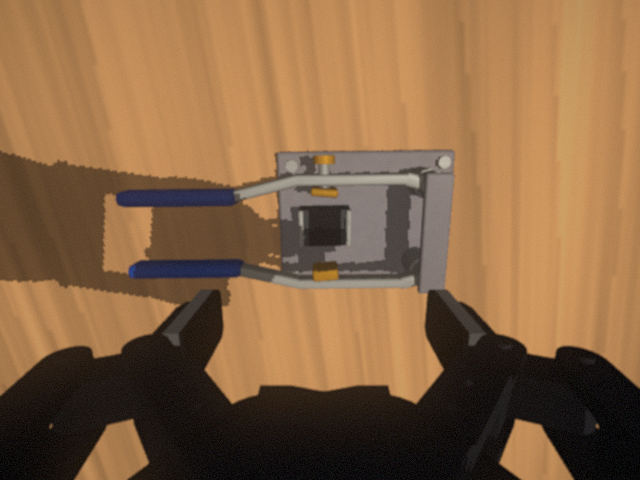

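```bash
python3 -c "
from h import *
im=cv2.imread('pics/w1.png')
cv2.imwrite('pics/w1c.png',cv2.resize(im[140:300,260:460],(800,640)[:2] and (750,600),interpolation=cv2.INTER_CUBIC))"
```

```text
(no output)
```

View pics/w1c.png

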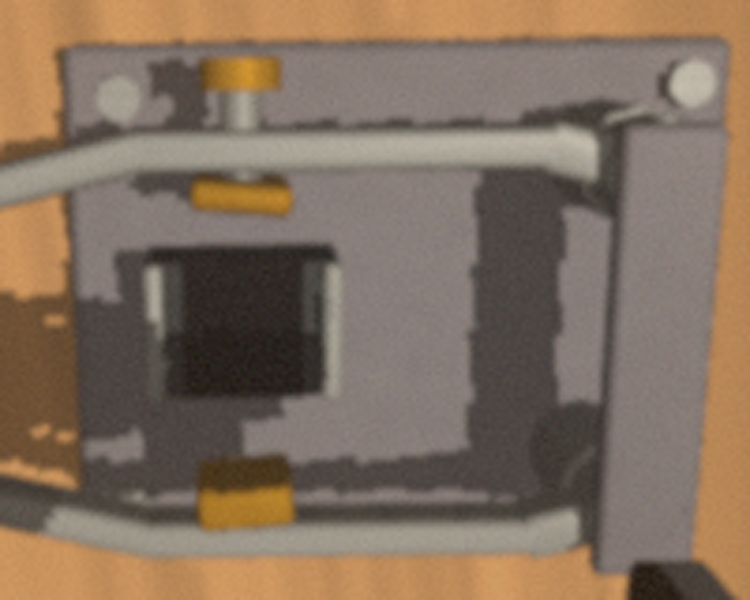

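```bash
cat > fit1.py <<'E'
from h import *
from scipy.optimize import least_squares
K,E0=None,None
st=env.state()
f=lambda c:np.array(c)/3.75+[260,140]
pts=[((-20,15,40),(145,262)),((20,15,40),(341,262)),((20,-15,40),(338,398)),((-20,-15,40),(147,398)),((0,-26.5,62),(248,490)),((0,-26.5,40),(247,461))]
Pm=np.array([p[0] for p in pts],float)/1000;I=f([p[1] for p in pts])
def pose(v,P):
    a=v[2];return np.c_[v[0]+P[:,0]*np.cos(a)-P[:,1]*np.sin(a),v[1]+P[:,0]*np.sin(a)+P[:,1]*np.cos(a),P[:,2]]
r=least_squares(lambda v:(proj("wrist",pose(v,Pm),st)-I).ravel(),[.599,-.155,-.12])
print(r.x,np.degrees(r.x[2]),r.fun.reshape(-1,2).round(2))
# left pad
L=toplane("wrist",f([(241,210)]),.062,st)[0]; d=L[:2]-r.x[:2];a=r.x[2]
print("left pad", d@[np.cos(a),np.sin(a)],d@[-np.sin(a),np.cos(a)])
# base/bridge lines yaw
for z,c in((.067,[(625,125),(597,572)]),(.067,[(725,125),(692,572)]),(.010,[(65,50),(80,490)]),(.010,[(70,48),(725,40)])):
    Q=toplane("wrist",f(c),z,st);dd=Q[1]-Q[0];print(np.degrees(np.arctan2(dd[1],dd[0])),Q[:,:2].round(4).tolist())
# grips ends
g=np.array([(117,198),(236,197),(130,271),(243,268)],float);Q=toplane("wrist",g,.061,st)[:,:2]-r.x[:2]
print((Q@np.array([[np.cos(a),-np.sin(a)],[np.sin(a),np.cos(a)]])).round(4))
E
python3 fit1.py
```

```text
[ 0.59926263 -0.15526568 -0.12273295] -7.032079809735287 [[ 0.73  0.75]
 [-0.55  0.27]
 [-0.16  0.72]
 [ 1.23  1.17]
 [-0.66 -0.71]
 [-0.55 -2.33]]
left pad -0.0004114084675721566 0.029281416189587205
-96.70602938521604 [[0.674, -0.1193], [0.6637, -0.2069]]
-96.1898958120563 [[0.6921, -0.1217], [0.6826, -0.2094]]
-97.58181575618767 [[0.5674, -0.0925], [0.5536, -0.1959]]
-6.8898684546814275 [[0.5686, -0.0923], [0.7136, -0.1098]]
[[-0.1485  0.0291]
 [-0.0634  0.029 ]
 [-0.1479 -0.0263]
 [-0.0623 -0.0247]]
```

```bash
python3 -c "
from h import *
go([.4742,.1634,.14],0)"
```

```text
t 2.1167 travel [-165.3   30.7  302.9] dr [ 0.01 -7.59  0.03]
```

>>> send_rows(
  commands=[
    {"travel": [-18,0,34],"dr": [0,-1,0],"fingers": -1},
    {"travel": [-36,0,67],"dr": [0,-2,0],"fingers": -1},
    {"travel": [-55,3,101],"dr": [0,-3,0],"fingers": -1},
    {"travel": [-73,8,135],"dr": [0,-4,0],"fingers": -1},
    {"travel": [-92,13,168],"dr": [0,-5,0],"fingers": -1},
    {"travel": [-110,18,202],"dr": [0,-6,0],"fingers": -1},
    {"travel": [-129,23,236],"dr": [0,-7,0],"fingers": -1},
    {"travel": [-147,27,270],"dr": [0,-7.6,0],"fingers": -1},
    {"travel": [-165,31,303],"dr": [0,-7.6,0],"fingers": -1},
    {"travel": [-165,31,303],"dr": [0,-7.6,0],"fingers": -1},
  ],
)

```text
t: 2.95
tool_pos: [0.4722, 0.1681, 0.1391]
tcp_rot: [-0.707, -0.002, 0.002, 0.707]
contact_force: [0.1, -1.2, 0.5]
gripper_width: 0.0855
```

```bash
python3 -c "
from h import *
s=env.state()
im=env.camera('wrist');cv2.imwrite('pics/w2.png',im[:,:,::-1])
go([.4742,.1634,.14],0);print(s['qd'].round(3),s['tool_pos'])
q=proj('wrist',[[.4892,.1834,.03],[.4892,.1434,.03],[.4592,.1434,.03],[.4592,.1834,.03]],s);print(q.round(1))"
```

```text
t 3.0 travel [ 0.8 -0.6 -2.6] dr [-0.01  0.27 -0.  ]
[-0.103  0.003 -0.026 -0.019  0.013 -0.111] [0.47219027 0.16806643 0.13906524]
[[347.8 220.4]
 [346.6 272.3]
 [306.8 272.1]
 [306.4 220.2]]
```

View pics/w2.png

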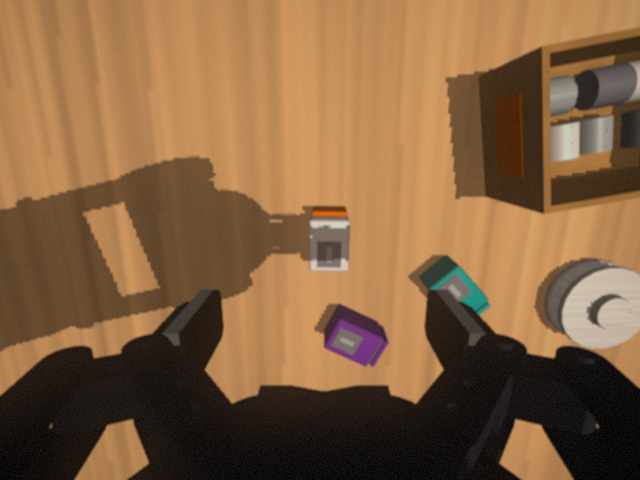

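>>> send_rows(
  commands=[
    {"travel": [1,10,-1],"dr": [0,0.3,0],"fingers": -1},
    {"travel": [2,30,-3],"dr": [0,0.3,0],"fingers": -1},
    {"travel": [2,55,-3],"dr": [0,0.3,0],"fingers": -1},
    {"travel": [2,80,-3],"dr": [0,0.3,0],"fingers": -1},
    {"travel": [2,100,-3],"dr": [0,0.3,0],"fingers": -1},
    {"travel": [2,113,-3],"dr": [0,0.3,0],"fingers": -1},
    {"travel": [2,119,-3],"dr": [0,0.3,0],"fingers": -1},
    {"travel": [2,122,-3],"dr": [0,0.3,0],"fingers": -1},
    {"travel": [2,122,-3],"dr": [0,0.3,0],"fingers": -1},
    {"travel": [2,122,-3],"dr": [0,0.3,0],"fingers": -1},
  ],
)

```text
t: 3.83
tool_pos: [0.4771, 0.1607, 0.018]
tcp_rot: [-0.707, 0.001, -0.002, 0.707]
contact_force: [0.2, 0.7, 0.4]
gripper_width: 0.0854
```

```bash
python3 -c "
from h import *
go([.4752,.1634,.017],0)"
```

```text
t 3.8333 travel [-1.9  1.   2.7] dr [-0.01 -0.26  0.06]
```

>>> send_rows(
  commands=[
    {"travel": [-1,1,2],"dr": [0,-0.3,0],"fingers": -1},
    {"travel": [-2,1,3],"dr": [0,-0.3,0],"fingers": -0.5},
    {"travel": [-2,1,3],"dr": [0,-0.3,0],"fingers": 1},
    {"travel": [-2,1,3],"dr": [0,-0.3,0],"fingers": 1},
    {"travel": [-2,1,3],"dr": [0,-0.3,0],"fingers": 1},
    {"travel": [-2,1,3],"dr": [0,-0.3,0],"fingers": 1},
    {"travel": [-2,1,3],"dr": [0,-0.3,0],"fingers": 1},
    {"travel": [-2,1,3],"dr": [0,-0.3,0],"fingers": 1},
    {"travel": [-2,1,3],"dr": [0,-0.3,0],"fingers": 1},
    {"travel": [-2,1,3],"dr": [0,-0.3,0],"fingers": 1},
  ],
  force=30,
)

```text
t: 4.67
tool_pos: [0.4748, 0.1642, 0.0166]
tcp_rot: [-0.707, -0.001, 0.0, 0.707]
contact_force: [-0.7, 1.1, 4.3]
gripper_width: 0.0291
```

```bash
python3 -c "
from h import *
s=env.state();print(s)
im=env.camera('wrist');cv2.imwrite('pics/w3.png',im[:,:,::-1])
go([.4752,.1634,.017],0)"
```

```text
{'t': 4.6667, 'joint_positions': array([2.60008108e-01, 5.11881121e-01, 1.82800636e+00, 9.03350929e-05,
       8.01112287e-01, 2.58505507e-01]), 'qd': array([ 0.00168758, -0.0002156 , -0.00019313, -0.00032356, -0.00139974,
        0.00056238]), 'effort': array([-2.97937291e-01, -5.24605465e+01, -2.37145418e+01, -8.39386624e-02,
       -1.23274522e-01,  1.10543473e-02]), 'tool_pos': array([0.4747685 , 0.16419146, 0.01661123]), 'tcp_rot': array([-7.07030653e-01, -7.05759797e-04,  3.12300540e-04,  7.07182480e-01]), 'contact_force': array([-0.65351525,  1.07456095,  4.34148501]), 'moment': array([ 0.04257583,  0.12794722, -0.00153598]), 'gripper_width': 0.029104377005230057}
t 4.7167 travel [ 0.4 -0.4 -0.8] dr [-0.01  0.08  0.03]
```

View pics/w3.png

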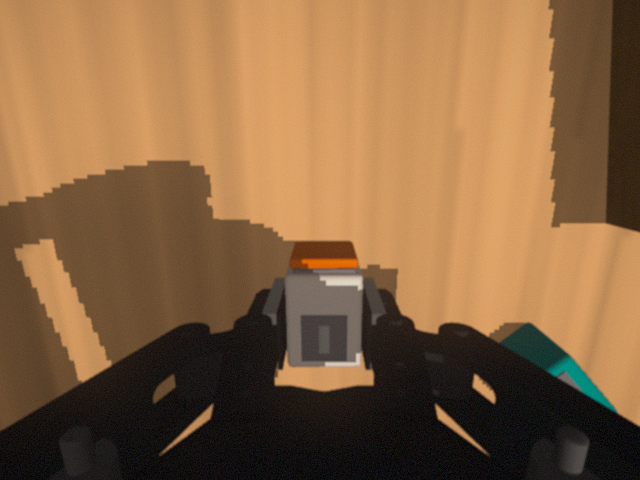

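```bash
python3 -c "
from h import *
s=env.state()
print(toplane('wrist',[[288,274],[360,274],[362,367],[288,367]],.030,s).round(4), s['tool_pos'])
im=cv2.imread('pics/w3.png');cv2.imwrite('pics/w3c.png',cv2.resize(im[220:400,240:410],(680,720)[:2] and (566,600),interpolation=2))"
```

```text
[[0.4611 0.1847 0.03  ]
 [0.4878 0.1847 0.03  ]
 [0.4898 0.145  0.03  ]
 [0.4601 0.1449 0.03  ]] [0.4747553  0.1642029  0.01660657]
```

View pics/w3c.png

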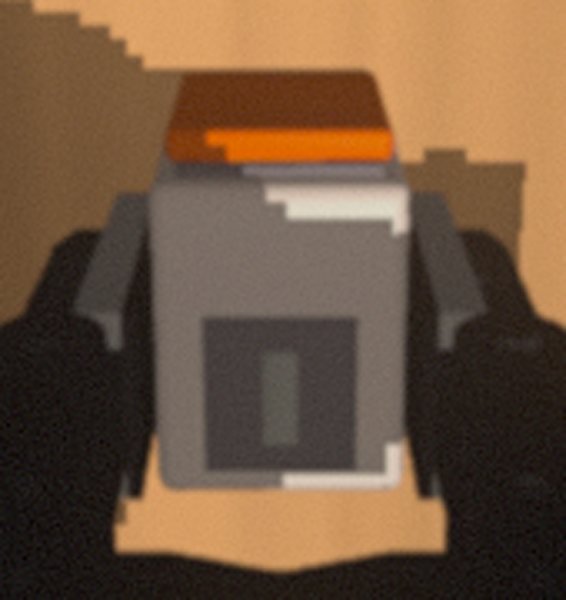

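```bash
python3 -c "
from h import *
go([.5990,-.1574,.13],-7)"
```

```text
t 4.7167 travel [ 123.8 -113.4 -321.8] dr [-0.01  7.08  0.03]
```

>>> send_rows(
  commands=[
    {"travel": [0,-15,0],"dr": [0,0,0],"fingers": 1},
    {"travel": [0,-40,0],"dr": [0,0,0],"fingers": 1},
    {"travel": [0,-70,0],"dr": [0,0,0],"fingers": 1},
    {"travel": [5,-100,-12],"dr": [0,0,0],"fingers": 1},
    {"travel": [15,-113,-40],"dr": [0,0,0],"fingers": 1},
    {"travel": [28,-113,-72],"dr": [0,1,0],"fingers": 1},
    {"travel": [41,-113,-106],"dr": [0,2,0],"fingers": 1},
    {"travel": [54,-113,-140],"dr": [0,3,0],"fingers": 1},
    {"travel": [67,-113,-174],"dr": [0,4,0],"fingers": 1},
    {"travel": [80,-113,-208],"dr": [0,5,0],"fingers": 1},
  ],
)

```text
t: 5.55
tool_pos: [0.5549, -0.0456, 0.129]
tcp_rot: [-0.706, 0.031, -0.03, 0.706]
contact_force: [-0.5, 1.5, -1.6]
gripper_width: 0.0291
```

```bash
python3 -c "
from h import *
go([.5990,-.1574,.13],-7)"
```

```text
t 5.55 travel [  53.6   -1.  -107.6] dr [-0.    2.03 -0.04]
```

>>> send_rows(
  commands=[
    {"travel": [16,0,-33],"dr": [0,1,0],"fingers": 1},
    {"travel": [30,0,-62],"dr": [0,2.1,0],"fingers": 1},
    {"travel": [42,0,-86],"dr": [0,2.1,0],"fingers": 1},
    {"travel": [50,0,-102],"dr": [0,2.1,0],"fingers": 1},
    {"travel": [53.5,0,-109.6],"dr": [0,2.1,0],"fingers": 1},
    {"travel": [53.5,0,-109.6],"dr": [0,2.1,0],"fingers": 1},
    {"travel": [53.5,0,-109.6],"dr": [0,2.1,0],"fingers": 1},
    {"travel": [53.5,0,-109.6],"dr": [0,2.1,0],"fingers": 1},
    {"travel": [53.5,0,-109.6],"dr": [0,2.1,0],"fingers": 1},
    {"travel": [53.5,0,-109.6],"dr": [0,2.1,0],"fingers": 1},
  ],
)

```text
t: 6.38
tool_pos: [0.5987, -0.1566, 0.1295]
tcp_rot: [-0.706, 0.043, -0.043, 0.706]
contact_force: [-0.5, 0.8, -0.4]
gripper_width: 0.0292
```

```bash
python3 -c "
from h import *
go([.5990,-.1574,.13],-7);s=env.state()
im=env.camera('wrist');cv2.imwrite('pics/w4.png',im[:,:,::-1])
v=(.5993,-.1553,np.radians(-7))
P=np.array([(-20,15,40),(20,15,40),(20,-15,40),(-20,-15,40),(-20,29,10)])/1000
print(proj('wrist',np.c_[v[0]+P[:,0]*np.cos(v[2])-P[:,1]*np.sin(v[2]),v[1]+P[:,0]*np.sin(v[2])+P[:,1]*np.cos(v[2]),P[:,2]],s).round(1),s['contact_force'])
"
```

```text
t 6.3833 travel [ 0.4 -0.5 -0.8] dr [-0.    0.05  0.  ]
[[295.  224.6]
 [354.9 224.6]
 [353.8 267.1]
 [295.9 267. ]
 [297.9 197.4]] [-0.48052156  0.75323905 -0.38229447]
```

View pics/w4.png

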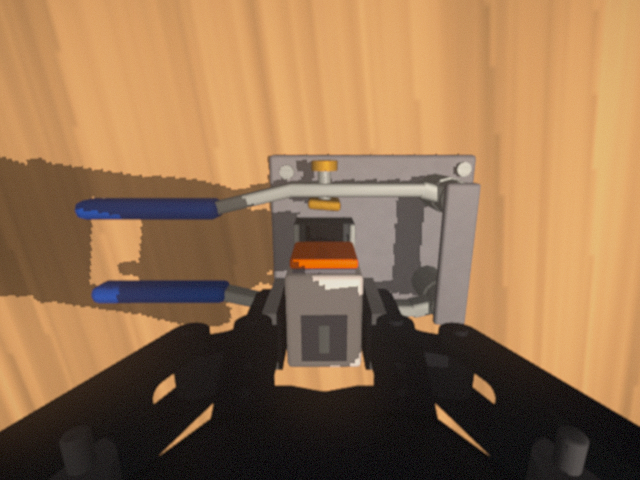

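>>> send_rows(
  commands=[
    {"travel": [0.3,12,-0.5],"dr": [0,0,0],"fingers": 1},
    {"travel": [0.3,28,-0.5],"dr": [0,0,0],"fingers": 1},
    {"travel": [0.3,44,-0.5],"dr": [0,0,0],"fingers": 1},
    {"travel": [0.3,56,-0.5],"dr": [0,0,0],"fingers": 1},
    {"travel": [0.3,64,-0.5],"dr": [0,0,0],"fingers": 1},
    {"travel": [0.3,69,-0.5],"dr": [0,0,0],"fingers": 1},
    {"travel": [0.3,71,-0.5],"dr": [0,0,0],"fingers": 1},
    {"travel": [0.3,71,-0.5],"dr": [0,0,0],"fingers": 1},
    {"travel": [0.3,71,-0.5],"dr": [0,0,0],"fingers": 1},
    {"travel": [0.3,71,-0.5],"dr": [0,0,0],"fingers": 1},
  ],
)

```text
t: 7.27
tool_pos: [0.5993, -0.1582, 0.0591]
tcp_rot: [0.706, -0.043, 0.044, -0.706]
contact_force: [-0.0, 0.6, -1.2]
gripper_width: 0.0298
```

```bash
python3 -c "
from h import *
go([.5990,-.1574,.0526],-7);s=env.state()
im=env.camera('wrist');cv2.imwrite('pics/w5.png',im[:,:,::-1]);print(s['contact_force'])
"
```

```text
t 7.2667 travel [-0.4  6.5  0.8] dr [ 0.01 -0.02  0.07]
[-0.00326379  0.60805729 -1.16438957]
```

View pics/w5.png

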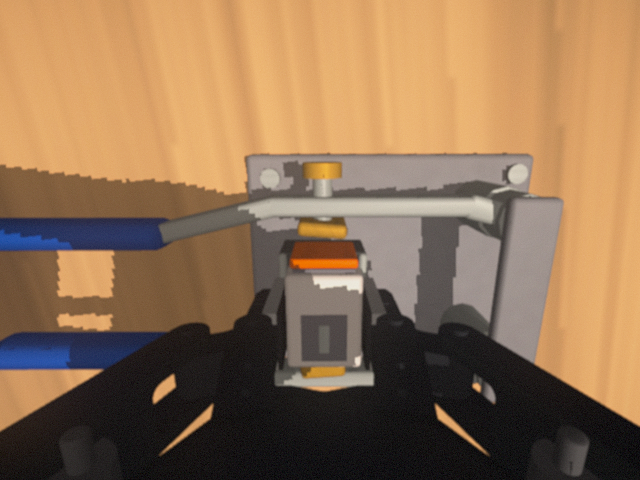

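>>> send_rows(
  commands=[
    {"travel": [0,1,0.5],"dr": [0,0,0],"fingers": 1},
    {"travel": [-0.3,2,0.8],"dr": [0,0,0],"fingers": 1},
    {"travel": [-0.3,3,0.8],"dr": [0,0,0],"fingers": 1},
    {"travel": [-0.3,4,0.8],"dr": [0,0,0],"fingers": 1},
    {"travel": [-0.3,4.5,0.8],"dr": [0,0,0],"fingers": 1},
    {"travel": [-0.3,5,0.8],"dr": [0,0,0],"fingers": 1},
    {"travel": [-0.3,5.5,0.8],"dr": [0,0,0],"fingers": 1},
    {"travel": [-0.3,6,0.8],"dr": [0,0,0],"fingers": 1},
    {"travel": [-0.3,6,0.8],"dr": [0,0,0],"fingers": 1},
    {"travel": [-0.3,6,0.8],"dr": [0,0,0],"fingers": 1},
  ],
)

```text
t: 8.15
tool_pos: [0.5988, -0.1573, 0.0527]
tcp_rot: [0.706, -0.043, 0.043, -0.706]
contact_force: [-3.1, 0.8, 5.1]
gripper_width: 0.0295
```

```bash
python3 -c "
from h import *
go([.5990,-.1574,.0526],-7);s=env.state()
im=env.camera('wrist');cv2.imwrite('pics/w6.png',cv2.resize(im[200:420,200:450,::-1],(682,600)));print(s['contact_force'])
"
```

```text
t 8.15 travel [ 0.2  0.1 -0.1] dr [ 0.   -0.02  0.01]
[-3.12100038  0.80976318  5.11715287]
```

View pics/w6.png

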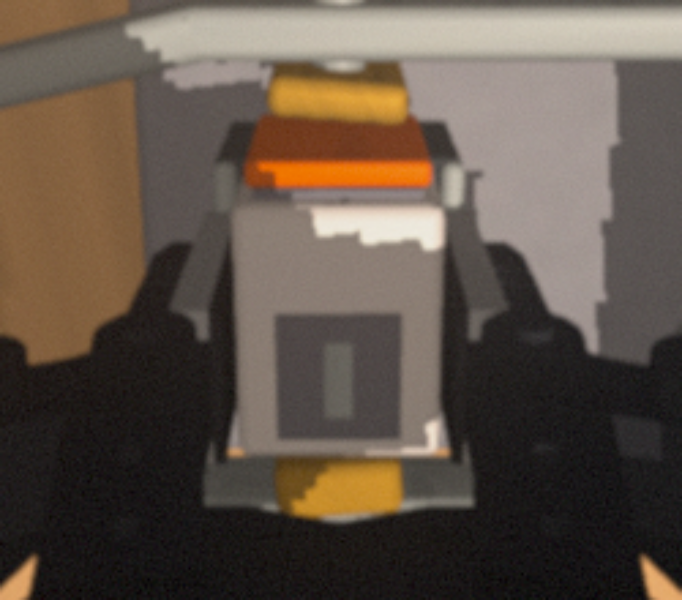

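>>> send_rows(
  commands=[
    {"travel": [0,0,0],"dr": [0,0,0],"fingers": 0.2},
    {"travel": [0,0,0],"dr": [0,0,0],"fingers": 0.1},
    {"travel": [0,0,0],"dr": [0,0,0],"fingers": 0},
    {"travel": [0,0,0],"dr": [0,0,0],"fingers": -0.1},
    {"travel": [0,0,0],"dr": [0,0,0],"fingers": -0.2},
    {"travel": [0,0,0],"dr": [0,0,0],"fingers": -0.3},
    {"travel": [0,0,0],"dr": [0,0,0],"fingers": -0.4},
    {"travel": [0,0,0],"dr": [0,0,0],"fingers": -0.4},
    {"travel": [0,0,0],"dr": [0,0,0],"fingers": -0.4},
    {"travel": [0,0,0],"dr": [0,0,0],"fingers": -0.4},
  ],
)

```text
t: 9.03
tool_pos: [0.5988, -0.1573, 0.0523]
tcp_rot: [0.706, -0.043, 0.043, -0.706]
contact_force: [-0.2, 0.1, 0.2]
gripper_width: 0.0595
```

```bash
python3 -c "
from h import *
s=env.state()
im=env.camera('wrist');cv2.imwrite('pics/w7.png',cv2.resize(im[200:420,200:450,::-1],(682,600)));print(s['contact_force'],s['tool_pos'],s['gripper_width'])
"
```

```text
[-0.16915331  0.14198619  0.21558224] [ 0.59881409 -0.15726146  0.05234065] 0.0595278411384598
```

View pics/w7.png

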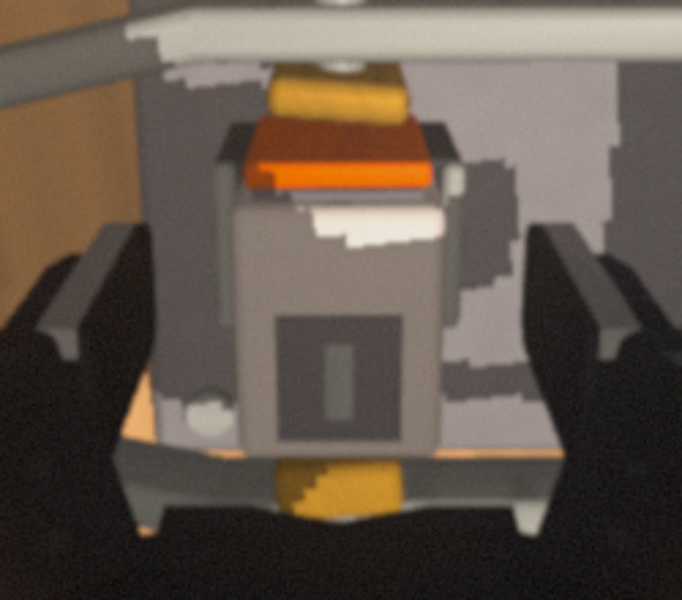

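>>> send_rows(
  commands=[
    {"travel": [0,-10,0],"dr": [0,0,0],"fingers": -0.4},
    {"travel": [0,-30,0],"dr": [0,0,0],"fingers": -0.4},
    {"travel": [0,-55,0],"dr": [0,0,0],"fingers": -0.4},
    {"travel": [0,-80,0],"dr": [0,0,0],"fingers": -0.4},
    {"travel": [0,-98,0],"dr": [0,3,0],"fingers": -0.6},
    {"travel": [-9,-98,0],"dr": [0,9,0],"fingers": -1},
    {"travel": [-20,-98,0.5],"dr": [0,16,0],"fingers": -1},
    {"travel": [-32,-98,1],"dr": [0,23,0],"fingers": -1},
    {"travel": [-45,-98,1.5],"dr": [0,30,0],"fingers": -1},
    {"travel": [-58,-98,2],"dr": [0,37,0],"fingers": -1},
  ],
)

```text
t: 9.92
tool_pos: [0.5409, -0.1481, 0.1511]
tcp_rot: [-0.655, 0.267, -0.267, 0.655]
contact_force: [1.0, -0.2, 0.1]
gripper_width: 0.0855
```

```bash
python3 -c "
from h import *
go([.5050,-.1437,.15],-97)"
```

```text
t 9.9167 travel [-28.7   1.1 -22. ] dr [-3.000e-02  5.264e+01  3.000e-02]
```

>>> send_rows(
  commands=[
    {"travel": [-4,0,-3],"dr": [0,6.6,0],"fingers": -1},
    {"travel": [-8,0,-6],"dr": [0,13.2,0],"fingers": -1},
    {"travel": [-12,0,-9],"dr": [0,19.8,0],"fingers": -1},
    {"travel": [-16,0,-12],"dr": [0,26.4,0],"fingers": -1},
    {"travel": [-20,0,-15],"dr": [0,33,0],"fingers": -1},
    {"travel": [-24,0,-18],"dr": [0,39.6,0],"fingers": -1},
    {"travel": [-28,1,-21],"dr": [0,46.2,0],"fingers": -1},
    {"travel": [-28.7,1,-22],"dr": [0,52.6,0],"fingers": -1},
    {"travel": [-28.7,1,-22],"dr": [0,52.6,0],"fingers": -1},
    {"travel": [-28.7,1,-22],"dr": [0,52.6,0],"fingers": -1},
  ],
)

```text
t: 10.75
tool_pos: [0.5057, -0.1441, 0.15]
tcp_rot: [0.471, -0.527, 0.527, -0.471]
contact_force: [1.4, 0.2, 0.8]
gripper_width: 0.0856
```

```bash
python3 -c "
from h import *
go([.5050,-.1437,.15],-97);s=env.state()
im=env.camera('wrist');cv2.imwrite('pics/w8.png',im[:,:,::-1]);print(s['contact_force'],s['tool_pos'],s['gripper_width'])
v=(.5993,-.1553,np.radians(-7))
P=np.array([(-95,28,61),(-95,-28,61),(-68,28,61),(-68,-28,61)])/1000
print(proj('wrist',np.c_[v[0]+P[:,0]*np.cos(v[2])-P[:,1]*np.sin(v[2]),v[1]+P[:,0]*np.sin(v[2])+P[:,1]*np.cos(v[2]),P[:,2]],s).round(1))
"
```

```text
t 10.75 travel [-0.4  0.  -0.8] dr [-0.05  0.58  0.01]
[1.40786108 0.16767406 0.78341796] [ 0.50571201 -0.14413377  0.15000801] 0.08557435020184916
[[282.3 248.2]
 [364.7 249. ]
 [281.4 208.8]
 [366.4 209.7]]
```

View pics/w8.png

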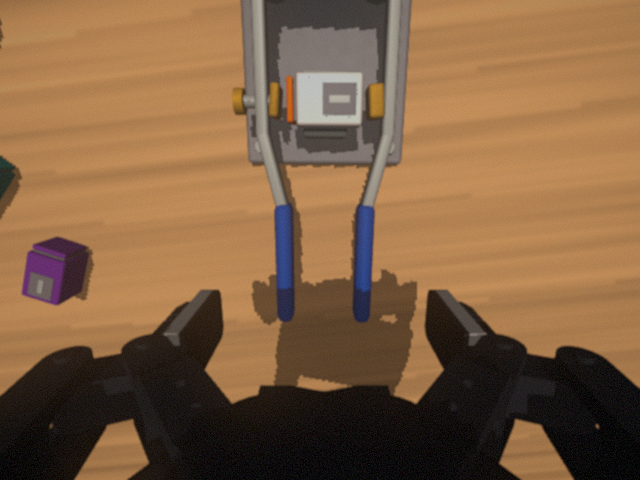

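>>> send_rows(
  commands=[
    {"travel": [0,12,-0.5],"dr": [0,0.4,0],"fingers": -1},
    {"travel": [0,30,-0.5],"dr": [0,0.4,0],"fingers": -1},
    {"travel": [0,50,-0.5],"dr": [0,0.4,0],"fingers": -1},
    {"travel": [0,70,-0.5],"dr": [0,0.4,0],"fingers": -1},
    {"travel": [0,86,-0.5],"dr": [0,0.4,0],"fingers": -1},
    {"travel": [0,97,-0.5],"dr": [0,0.4,0],"fingers": -1},
    {"travel": [0,104,-0.5],"dr": [0,0.4,0],"fingers": -1},
    {"travel": [0,108,-0.5],"dr": [0,0.4,0],"fingers": -1},
    {"travel": [0,108,-0.5],"dr": [0,0.4,0],"fingers": -1},
    {"travel": [0,108,-0.5],"dr": [0,0.4,0],"fingers": -1},
  ],
  force=20,
)

```text
t: 11.63
tool_pos: [0.5054, -0.1441, 0.0419]
tcp_rot: [0.468, -0.529, 0.53, -0.469]
contact_force: [-0.4, 0.4, 1.4]
gripper_width: 0.0851
```

```bash
cat > look.py <<'E'
from h import *
import sys
s=env.state()
im=env.camera('wrist');cv2.imwrite('pics/'+sys.argv[1]+'.png',im[:,:,::-1]);print(s['t'],s['contact_force'].round(2),s['moment'].round(3),s['tool_pos'].round(4),s['gripper_width'],s['effort'].round(2))
cv2.imwrite('pics/'+sys.argv[1]+'c.png',cv2.resize(im[0:180,180:460,::-1],(800,514),interpolation=cv2.INTER_CUBIC))
E
python3 look.py s0
```

```text
11.6333 [-0.36  0.42  1.41] [-0.004  0.01   0.002] [ 0.5054 -0.1441  0.0419] 0.08505199973305878 [-1.000e-02 -5.591e+01 -2.676e+01 -0.000e+00 -5.000e-02 -2.000e-02]
```

View pics/s0.png

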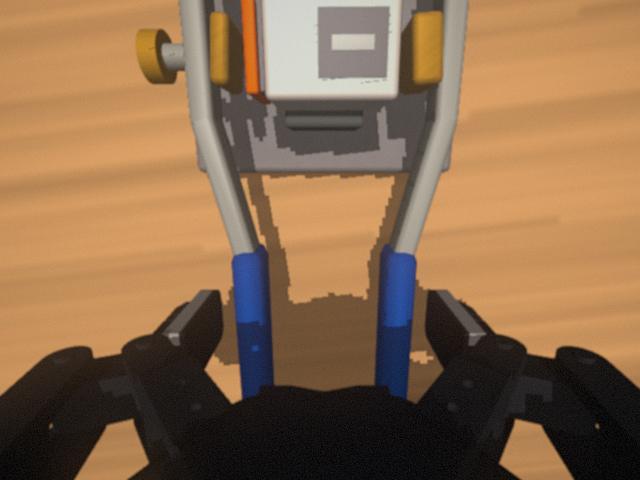

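>>> send_rows(
  commands=[
    {"travel": [0,0,0],"dr": [0,0,0],"fingers": -0.85},
    {"travel": [0,0,0],"dr": [0,0,0],"fingers": -0.7},
    {"travel": [0,0,0],"dr": [0,0,0],"fingers": -0.6},
    {"travel": [0,0,0],"dr": [0,0,0],"fingers": -0.55},
    {"travel": [0,0,0],"dr": [0,0,0],"fingers": -0.5},
    {"travel": [0,0,0],"dr": [0,0,0],"fingers": -0.45},
    {"travel": [0,0,0],"dr": [0,0,0],"fingers": -0.4},
    {"travel": [0,0,0],"dr": [0,0,0],"fingers": -0.35},
    {"travel": [0,0,0],"dr": [0,0,0],"fingers": -0.32},
    {"travel": [0,0,0],"dr": [0,0,0],"fingers": -0.32},
  ],
  force=20,
)

```text
t: 12.52
tool_pos: [0.5052, -0.144, 0.0414]
tcp_rot: [0.468, -0.53, 0.53, -0.469]
contact_force: [0.8, -0.3, 3.2]
gripper_width: 0.0562
```

```bash
python3 look.py s1
```

```text
12.5167 [ 0.85 -0.29  3.2 ] [-0.096 -0.107  0.019] [ 0.5052 -0.144   0.0414] 0.05623720040176444 [-6.000e-02 -5.499e+01 -2.570e+01 -3.000e-02  1.900e-01 -0.000e+00]
```

View pics/s1.png

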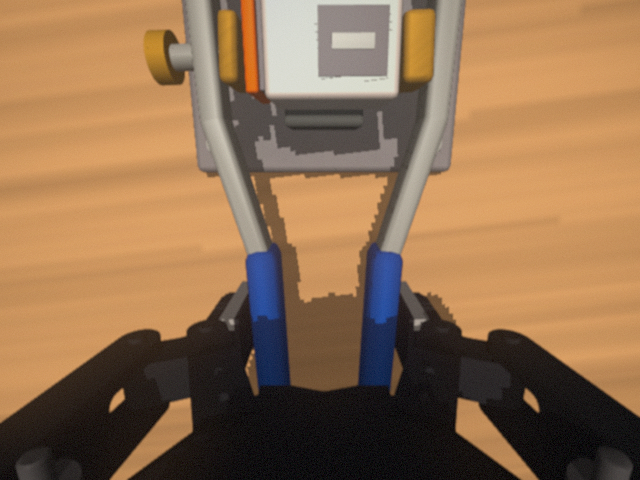

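>>> send_rows(
  commands=[
    {"travel": [0,0,0],"dr": [0,0,0],"fingers": -0.3},
    {"travel": [0,0,0],"dr": [0,0,0],"fingers": -0.28},
    {"travel": [0,0,0],"dr": [0,0,0],"fingers": -0.26},
    {"travel": [0,0,0],"dr": [0,0,0],"fingers": -0.24},
    {"travel": [0,0,0],"dr": [0,0,0],"fingers": -0.22},
    {"travel": [0,0,0],"dr": [0,0,0],"fingers": -0.2},
    {"travel": [0,0,0],"dr": [0,0,0],"fingers": -0.18},
    {"travel": [0,0,0],"dr": [0,0,0],"fingers": -0.16},
    {"travel": [0,0,0],"dr": [0,0,0],"fingers": -0.16},
    {"travel": [0,0,0],"dr": [0,0,0],"fingers": -0.16},
  ],
  force=20,
)

```text
t: 13.4
tool_pos: [0.5051, -0.144, 0.0414]
tcp_rot: [0.468, -0.53, 0.53, -0.468]
contact_force: [0.5, 0.2, 3.9]
gripper_width: 0.0494
```

```bash
python3 look.py s2
```

```text
13.4 [0.53 0.19 3.91] [-0.064 -0.069  0.009] [ 0.5051 -0.144   0.0414] 0.04941693601075434 [ 1.300e-01 -5.473e+01 -2.566e+01  4.000e-02  1.300e-01 -0.000e+00]
```

View pics/s2c.png

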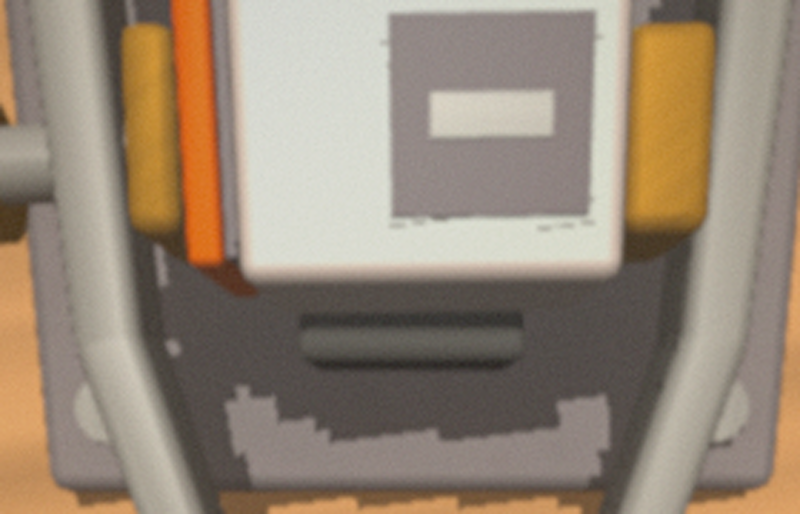

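>>> send_rows(
  commands=[
    {"travel": [0,0,0],"dr": [0,0,0],"fingers": -0.15},
    {"travel": [0,0,0],"dr": [0,0,0],"fingers": -0.14},
    {"travel": [0,0,0],"dr": [0,0,0],"fingers": -0.13},
    {"travel": [0,0,0],"dr": [0,0,0],"fingers": -0.12},
    {"travel": [0,0,0],"dr": [0,0,0],"fingers": -0.11},
    {"travel": [0,0,0],"dr": [0,0,0],"fingers": -0.1},
    {"travel": [0,0,0],"dr": [0,0,0],"fingers": -0.09},
    {"travel": [0,0,0],"dr": [0,0,0],"fingers": -0.08},
    {"travel": [0,0,0],"dr": [0,0,0],"fingers": -0.08},
    {"travel": [0,0,0],"dr": [0,0,0],"fingers": -0.08},
  ],
  force=20,
)

```text
t: 14.28
tool_pos: [0.5051, -0.1441, 0.0416]
tcp_rot: [0.468, -0.53, 0.53, -0.468]
contact_force: [-0.3, -0.6, 7.8]
gripper_width: 0.0463
```

```bash
python3 look.py s3
```

```text
14.2833 [-0.33 -0.62  7.79] [-0.055  0.154 -0.023] [ 0.5051 -0.1441  0.0416] 0.046285939558030766 [ 3.300e-01 -5.296e+01 -2.527e+01  1.000e-01 -1.800e-01 -2.000e-02]
```

View pics/s3c.png

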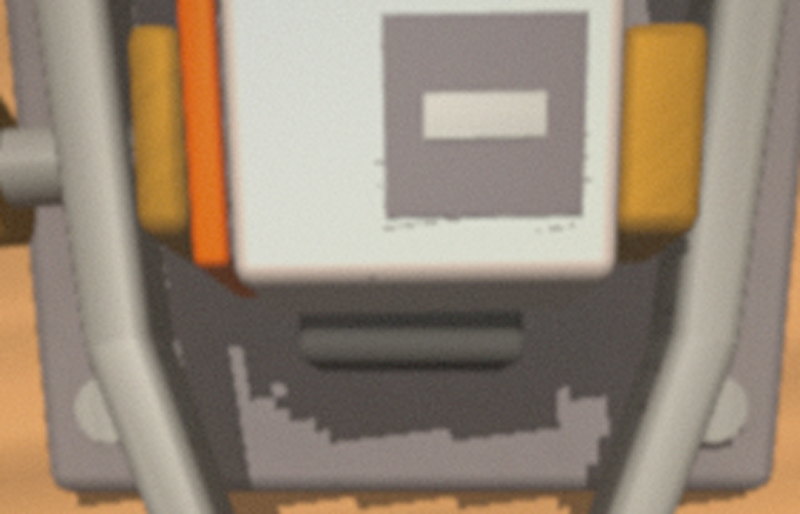

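>>> send_rows(
  commands=[
    {"travel": [0,0,0],"dr": [0,0,0],"fingers": -0.075},
    {"travel": [0,0,0],"dr": [0,0,0],"fingers": -0.07},
    {"travel": [0,0,0],"dr": [0,0,0],"fingers": -0.065},
    {"travel": [0,0,0],"dr": [0,0,0],"fingers": -0.06},
    {"travel": [0,0,0],"dr": [0,0,0],"fingers": -0.055},
    {"travel": [0,0,0],"dr": [0,0,0],"fingers": -0.05},
    {"travel": [0,0,0],"dr": [0,0,0],"fingers": -0.05},
    {"travel": [0,0,0],"dr": [0,0,0],"fingers": -0.05},
    {"travel": [0,0,0],"dr": [0,0,0],"fingers": -0.05},
    {"travel": [0,0,0],"dr": [0,0,0],"fingers": -0.05},
  ],
  force=20,
)

```text
t: 15.17
tool_pos: [0.5052, -0.1441, 0.0418]
tcp_rot: [0.468, -0.529, 0.53, -0.469]
contact_force: [-2.2, 0.3, 9.9]
gripper_width: 0.045
```

```bash
python3 look.py s4
```

```text
15.1667 [-2.19  0.27  9.9 ] [-0.081  0.216 -0.041] [ 0.5052 -0.1441  0.0418] 0.044950160079657256 [ 5.200e-01 -5.195e+01 -2.503e+01  1.500e-01 -3.500e-01 -3.000e-02]
```

View pics/s4c.png

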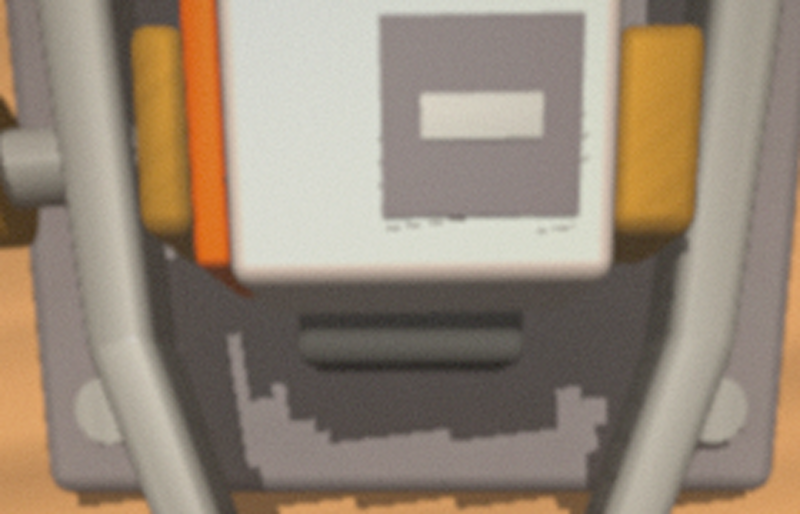

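>>> send_rows(
  commands=[
    {"travel": [0,0,0],"dr": [0,0,0],"fingers": -0.045},
    {"travel": [0,0,0],"dr": [0,0,0],"fingers": -0.04},
    {"travel": [0,0,0],"dr": [0,0,0],"fingers": -0.035},
    {"travel": [0,0,0],"dr": [0,0,0],"fingers": -0.03},
    {"travel": [0,0,0],"dr": [0,0,0],"fingers": -0.025},
    {"travel": [0,0,0],"dr": [0,0,0],"fingers": -0.025},
    {"travel": [0,0,0],"dr": [0,0,0],"fingers": -0.025},
    {"travel": [0,0,0],"dr": [0,0,0],"fingers": -0.025},
    {"travel": [0,0,0],"dr": [0,0,0],"fingers": -0.025},
    {"travel": [0,0,0],"dr": [0,0,0],"fingers": -0.025},
  ],
  force=20,
)

```text
t: 16.05
tool_pos: [0.5052, -0.1442, 0.0418]
tcp_rot: [0.468, -0.529, 0.53, -0.469]
contact_force: [-2.4, -0.5, 9.6]
gripper_width: 0.0437
```

```bash
python3 look.py s5
```

```text
16.05 [-2.36 -0.55  9.62] [-0.073  0.167  0.026] [ 0.5052 -0.1442  0.0418] 0.04367817755206007 [ 5.600e-01 -5.211e+01 -2.487e+01  1.800e-01 -2.200e-01 -2.000e-02]
```

View pics/s5c.png

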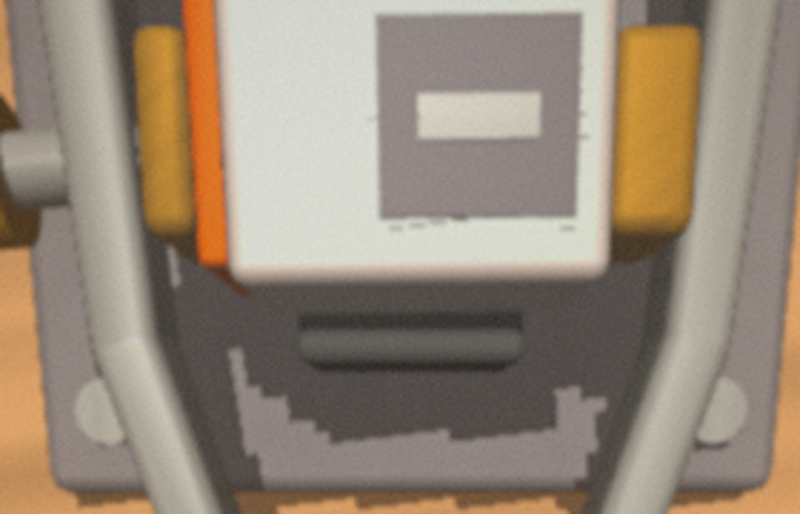

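>>> send_rows(
  commands=[
    {"travel": [0,0,0],"dr": [0,0,0],"fingers": -0.02},
    {"travel": [0,0,0],"dr": [0,0,0],"fingers": -0.015},
    {"travel": [0,0,0],"dr": [0,0,0],"fingers": -0.01},
    {"travel": [0,0,0],"dr": [0,0,0],"fingers": -0.005},
    {"travel": [0,0,0],"dr": [0,0,0],"fingers": -0.005},
    {"travel": [0,0,0],"dr": [0,0,0],"fingers": -0.005},
    {"travel": [0,0,0],"dr": [0,0,0],"fingers": -0.005},
    {"travel": [0,0,0],"dr": [0,0,0],"fingers": -0.005},
    {"travel": [0,0,0],"dr": [0,0,0],"fingers": -0.005},
    {"travel": [0,0,0],"dr": [0,0,0],"fingers": -0.005},
  ],
  force=20,
)

```text
t: 16.93
tool_pos: [0.5051, -0.144, 0.0413]
tcp_rot: [0.468, -0.53, 0.53, -0.468]
contact_force: [2.0, 0.3, 3.4]
gripper_width: 0.0425
```

```bash
python3 look.py s6
```

```text
16.9333 [2.01 0.33 3.43] [-0.13  -0.257  0.012] [ 0.5051 -0.144   0.0413] 0.04254825561670488 [ 9.000e-02 -5.459e+01 -2.511e+01  1.000e-02  3.700e-01 -0.000e+00]
```

View pics/s6c.png

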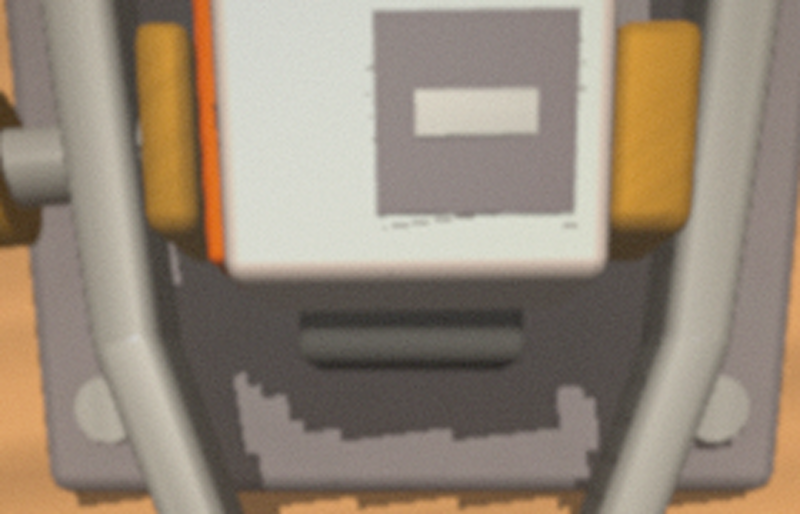

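>>> send_rows(
  commands=[
    {"travel": [0,0,0],"dr": [0,0,0],"fingers": -0.08},
    {"travel": [0,0,0],"dr": [0,0,0],"fingers": -0.16},
    {"travel": [0,0,0],"dr": [0,0,0],"fingers": -0.24},
    {"travel": [0,0,0],"dr": [0,0,0],"fingers": -0.34},
    {"travel": [0,0,0],"dr": [0,0,0],"fingers": -0.44},
    {"travel": [0,0,0],"dr": [0,0,0],"fingers": -0.54},
    {"travel": [0,0,0],"dr": [0,0,0],"fingers": -0.65},
    {"travel": [0,0,0],"dr": [0,0,0],"fingers": -0.8},
    {"travel": [0,0,0],"dr": [0,0,0],"fingers": -1},
    {"travel": [0,0,0],"dr": [0,0,0],"fingers": -1},
  ],
)

```text
t: 17.82
tool_pos: [0.5052, -0.1441, 0.0415]
tcp_rot: [0.468, -0.53, 0.53, -0.469]
contact_force: [0.4, 0.3, -0.3]
gripper_width: 0.0851
```

```bash
python3 look.py s7
```

```text
17.8167 [ 0.42  0.25 -0.32] [-0.021  0.001  0.029] [ 0.5052 -0.1441  0.0415] 0.08513347896364985 [ -0.   -56.93 -27.22   0.    -0.     0.  ]
```

View pics/s7.png

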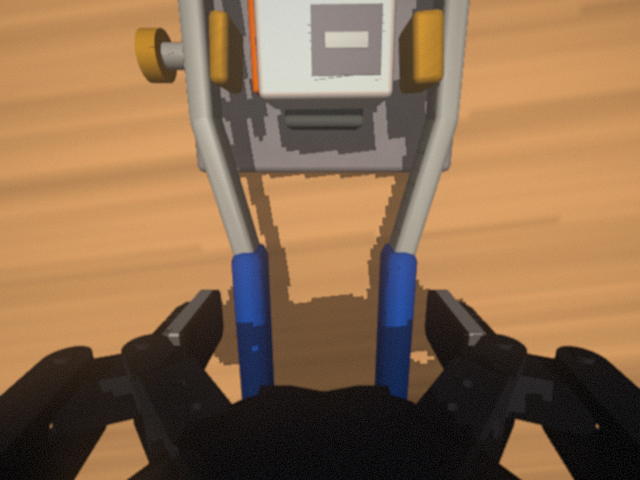

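>>> send_rows(
  commands=[
    {"travel": [0,-8,0],"dr": [0,0,0],"fingers": -1},
    {"travel": [0,-22,0],"dr": [0,0,0],"fingers": -1},
    {"travel": [0,-40,0],"dr": [0,0,0],"fingers": -1},
    {"travel": [0,-60,0],"dr": [0,0,0],"fingers": -1},
    {"travel": [0,-80,0],"dr": [0,0,0],"fingers": -1},
    {"travel": [0,-98,0],"dr": [0,0,0],"fingers": -1},
    {"travel": [0,-110,0],"dr": [0,0,0],"fingers": -1},
    {"travel": [0,-118,0],"dr": [0,0,0],"fingers": -1},
    {"travel": [0,-120,0],"dr": [0,0,0],"fingers": -1},
    {"travel": [0,-120,0],"dr": [0,0,0],"fingers": -1},
  ],
)

```text
t: 18.7
tool_pos: [0.5051, -0.144, 0.1617]
tcp_rot: [0.468, -0.529, 0.53, -0.469]
contact_force: [0.4, -0.1, -0.0]
gripper_width: 0.0852
```

```bash
python3 look.py s8
```

```text
18.7 [ 0.4  -0.07 -0.02] [-0.05  -0.001 -0.036] [ 0.5051 -0.144   0.1617] 0.0851945160774313 [ 2.000e-02 -5.415e+01 -3.391e+01  0.000e+00  2.100e-01  0.000e+00]
```

View pics/s8.png

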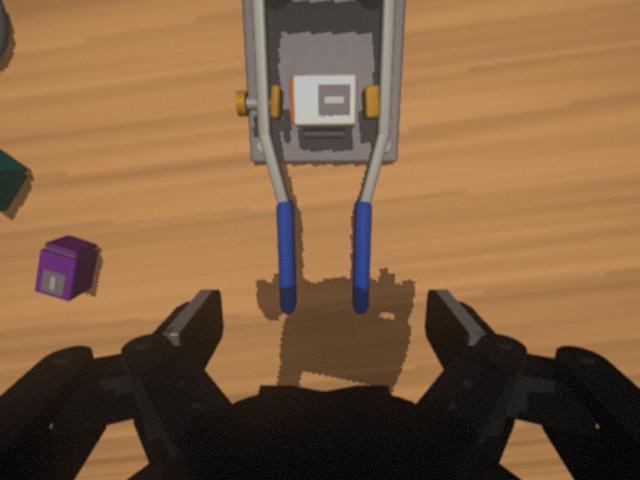

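The module sits in the cradle at (323,100) with the orange cover home against the body. The handles are open and the robot is clear of everything.

```bash
python3 -c "
from cell import env
print(env.finish_job())"
```

```text
the job is handed in; nothing more can be done
None
```

The white latch module is finished: its cover has snapped home, and it is resting in the cradle with the handles sprung open. I handed the job in at about 18.7 s of the 64 s allowed; no verdict is reported.

- **Placing:** I gripped the white module across its sides and set it in the cradle between the jaws, cover facing the left jaw. I then let go and backed off before touching the handles.
- **Squeezing:** I closed the handles by width in small steps, because the lowest grip force (20 N) would have crushed the module. The wrist's vertical force rose to about 9.9 N, then fell to 3.4 N at a grip width of 42.5 mm. I stopped there and opened.
- **The snap:** The cover jumped away from the left pad in the picture, and the visible gap shrank by about 4 mm, which matches fully home. The snap came about 2.5 mm of grip width earlier than I had predicted from measuring the setting screw by eye.
- **Last checks:**
  - The handles are back at their open positions.
  - The module is in the cradle and the cover is home.
  - The wrist force is near zero and the gripper is clear.
- **Not checked:** The last wrist view showed the purple module in place and only parts of the teal one and the pulley. The spray can and parts bin were out of view, and I did not take a last picture with the overhead camera. No contact with any bystander was felt during the moves.

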